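Feed the hobby mill down by one turn of its top hand wheel

ROBOT

A 6-joint arm with a two-finger parallel gripper is mounted at the origin on the work surface. World frame = base frame: x ahead of the robot, y to its left, z up, the work surface at z = 0. Lengths are in m, angles in degrees, forces in N, time in s.
With the tool pointing down it reaches from about 0.3 to 0.75 m from the base axis. Payload 8.5 kg.
Tool frame: the origin (TCP) lies on the mounting face of the last link; the fingertips stand 173 mm ahead of it and the grasp point (between the pads) lies 155 mm ahead of it (env.tips_ahead is the distance from the TCP to the fingertips, in m); x points along the fingers, z is the direction in which the jaws open and shut, and the axes are right-handed (so a half turn about x gives the same grasp; the last joint's range is limited). The gripper opens to 85 mm and grips with 20 to 120 N. Pads are 22 mm wide; open, the fingers measure 114 mm over their backs; the gripper's body (76 mm by 85 mm) begins 54 mm behind the grasp point. The pads swing forward as they close: fully open they stand 13 mm farther back than shut.
Start: joints at [53.726, 21.807, 74.336, -0, 83.858, -12.336], TCP at [0.223, 0.503, 0.405] pointing down, gripper open.
Joint ranges: [-178.18, 178.18], [-50.72, 133.34], [12.68, 142.11], [-81.47, 261.47], [9.98, 163.14], [-165.26, 165.26]. Speed limits (degrees/s): [136.94, 136.94, 180, 180, 180, 180].

INTERFACE

Orientations are given as a 3x3 rotation matrix whose columns are the frame's x, y, z axes.
In Python, from rig import env, optics gives the robot as it stands.
- The arm moves only by the shell command python3 -m inch 'ROWS' [FORCE]. ROWS is JSON, a list of rows, each a list of 3 entries, a list of its own where there are three numbers: the closure, from -1 (fully open) to 1 (shut), then the shift along the tool's x, y, z in units of 30 mm (1.0 is 30 mm), then the turn about the tool's x in units of 5 degrees (1.0 is 5 degrees). In form: [[hand, [x, y, z], yaw], ...]. A call has exactly 8 rows; each row shifts and turns the commanded pose from where the row before left it, along the tool's axes as they then stand; what a row does not reach is not made up. A row lasts 1/12 s, in which the tool goes at most 41.7 mm and 7.16 degrees, less where a joint would pass 70% of its speed; a pose out of reach is approached as far as the arm can. A call is refused whole if a number of a shift passes 1 or a number of a turn 1, either way. A call with a gripper value outside its range is refused whole. The fingers move at their own pace and stop on an object; FORCE is the grip in N (left out, the last holds). Time passes only in rows, so rows that do not move let the fingers close, or fill a call up. It gives the time, the measured TCP pose, the force and the opening at its end, in the units of the state.
- env.observe(): the state, without advancing time (a new reading comes with each control period).
- optics.get_image(name): name is "scene" or "top" or "wrist"; returns the picture (400x640x3 uint8, red, green, blue); there is no depth.
- optics.camera_params(name): a dict with "fx", "fy", "cx", "cy" (pixels), "xyz" and "rotation" of the camera in the world. Camera axes: x right, y down, z forward; pixel columns grow to the right and rows downward; lengths in m; the calibration is good to about 2 mm. The wrist camera is an equidistant fisheye: a pixel r from the principal point sees the ray r / f radians off the axis. A picture is of the moment at which its call begins: read the wrist's pose just before it. camera_params takes no time and is no camera call; for the wrist camera it gives the pose at the moment of the call.
- env.close_job(): hands the job in, once; it reports no verdict.
The state is a dict: "time_s": time; "q": joint angles; "qvel": joint speeds; "joint_efforts": joint torques, N m; "position": TCP position; "tool_rot": TCP orientation; "ft_force": force on the tool from outside, world axes, zero at the start; "wrist_torque": the same for the moment, N m; "grip_width": finger opening in m.
Only numpy, scipy, OpenCV 4.12 (cv2) and the standard library are available. Lean on these libraries where they do the work, as an engineer would, in place of code of your own. Each camera call takes 0.05 s, during which the arm holds its last target.

TASK

The cutter of the little milling machine has been touched off and run clear of the part; now set the first 1 mm cut: push the crank handle of the hand wheel on top of the column round clockwise (seen from above) through exactly one full turn, so that it ends where it began, and then take the fingers off it. Push the handle with a fingertip or the outside of the fingers, do not pinch it, and leave the two feed wheels below and everything else on the bench as they are.

Things in the scene. Friction and masses are not known exactly. Their poses are not given: they have to be found in the camera images.
- z_wheel (a joint): angle of the mill's top hand wheel (rad). It grows as the wheel turns clockwise seen from above; one turn is 6.283. Its value at the start differs from run to run (0 to 5.8). A stiff screw: the handle needs about 4 N to move and the wheel stays where it is left. It can turn several turns either way, so nothing stops it at one turn
- wheel_hub (a point): point on the vertical axis of the top hand wheel, at the height of its rim (about 290 mm above the bench). The wheel lies level on top of the mill's column: bare aluminium, 91 mm over the rim, three spokes, rim 11 mm thick, hub nut reaching 9 mm above this point. Nothing stands above the wheel; the motor in front of the column ends 40 mm below this point. x points from the machine's front to its back
- crank: the upright crank handle on the top hand wheel, standing on the rim at the end of one spoke, 40 mm from the wheel's axis: a black plastic grip 42 mm tall, 13 mm thick at the foot, 17.6 mm at its thickest (30 mm up). Its origin is on its axis at its foot, level with the top of the rim; z is up. It revolves freely on its pin, so its own yaw means nothing
- crank_mid (a point): point on the crank handle's axis, 23 mm above its foot
- x_wheel (a joint): angle of the small feed wheel (48 mm) on the right-hand end of the mill's table, horizontal axis, 70 mm above the bench; 0 at the start (rad)
- y_wheel (a joint): angle of the small feed wheel (48 mm) at the front of the mill's base, horizontal axis, 37 mm above the bench; 0 at the start (rad)
- mill: the hobby milling machine, bolted down: grey base 250 x 130 mm, column 266 mm tall, aluminium slotted table 220 mm long at 82 mm height with a small vice and a resin part, and a head with motor and cutter in front of the column. Its origin is on the bench under the axis of the column and of the top hand wheel; x points from the front to the back, z up
- spray_can: spray can standing on the bench beside the column, 52 mm diameter, 155 mm tall; its origin is on its axis at the bench. Leave it alone
- thinner: white thinner bottle standing on the bench, 52 mm diameter, 125 mm tall; its origin is on its axis at the bench. Leave it alone
- jar_a: small glass paint jar with a white cap, 37 mm diameter, 45 mm tall, beside the mill's column; its origin is on its axis at the bench. Leave it alone
- jar_b: small glass paint jar with a white cap, 37 mm diameter, 45 mm tall, beside the mill's table; its origin is on its axis at the bench. Leave it alone
- tape: roll of masking tape lying flat, 90 mm diameter, 18 mm high; its origin is on its axis at the bench. Leave it alone
- knife: slim aluminium hobby knife lying on the bench, 145 mm long; its origin is in the middle at the bench. Leave it alone
- brush: chip brush with a wooden handle lying on the bench, 170 mm long; its origin is in the middle at the bench. Leave it alone
- stand: painting stand behind the mill: a wooden-framed block of corrugated board, 174 x 254 x 50 mm, with eight clip sticks carrying small red parts up to 230 mm above the bench; origin under its centre. Leave it alone

How it is judged (in metres and radians):
On the way:
1. the fingers are pushing on the crank handle while it is on the far side of the wheel from where it began (distance of crank_mid from where it was at the start of the episode above 0.06 m and contact force between the fingers and crank above 0.3 N), for 0.1 s.
At the end, for the whole second after the job is handed in: the top hand wheel has been turned clockwise by one full turn: its handle is at rest within 8 mm (about 11 degrees) of where it began; both feed wheels are within 0.3 rad of their start, and all loose things within 20 mm of theirs (distance of crank_mid from where it was at the start of the episode below 0.008 m and value of joint z_wheel between 6.08 and 12.29 rad and velocity of joint z_wheel between -0.05 and 0.05 rad/s and value of joint x_wheel between -0.3 and 0.3 rad and value of joint y_wheel between -0.3 and 0.3 rad and distance of each of spray_can, thinner, jar_a, jar_b, tape, knife, brush, stand from where it was at the start of the episode below 0.02 m); the robot touches nothing.
It fails at once if the crank handle is pinched between the fingers (contact force between the fingers and crank above 15 N and horizontal distance between the grasp point and crank_mid below 0.01 m and z of the grasp point in the frame of crank_mid below 0.025 m).
It fails at once if a feed wheel below is turned (not (value of joint x_wheel between -0.3 and 0.3 rad and value of joint y_wheel between -0.3 and 0.3 rad)).
It fails at once if a thing on the bench is moved or picked up (not (distance of each of spray_can, thinner, jar_a, jar_b, tape, knife, brush, stand from where it was at the start of the episode below 0.02 m)).
It also fails if it takes over 54 s, if anything falls off the work surface, if the arm or the gripper's body presses on something with over 40 N, if the wrist force passes 120 N, or if a joint passes its speed limit or range.

## Working session

There is one attempt and no reset: what is moved stays moved. The work goes in short steps, Python scripts to look and compute and a shell command to move; the robot and the scene stay as the last step left them, time stands still between calls to the robot, and variables do not carry over. Pictures are saved under pics/ and viewed, and the job is handed in when it is done.

```bash
ls; mkdir -p pics
python3 - <<'E'
from rig import env, optics
import cv2
s=env.observe(); print(s)
for n in ["scene","top","wrist"]:
    print(n,optics.camera_params(n))
    im=optics.get_image(n); cv2.imwrite(f"pics/{n}0.png",im[:,:,::-1])
E
```

```text
pics
{'time_s': 0.0, 'q': array([ 5.37268595e+01,  2.18423510e+01,  7.43859238e+01,  1.93910241e-03,
        8.38592050e+01, -1.23353618e+01]), 'qvel': array([-0.06532242,  0.04048276,  0.06566051, -0.02352156,  0.01046342,
       -0.12598179]), 'joint_efforts': array([-1.50218275e-04, -4.48467743e+01, -2.31286454e+01, -1.58229896e-04,
        4.70618936e-03,  2.13672109e-05]), 'position': array([0.22312862, 0.50265831, 0.40409195]), 'tool_rot': array([[-9.30442632e-04, -9.13984974e-01,  4.05746967e-01],
       [-1.21101401e-03,  4.05747875e-01,  9.13984243e-01],
       [-9.99998834e-01,  3.59044642e-04, -1.48437373e-03]]), 'ft_force': array([0.75280805, 0.13976278, 0.43544628]), 'wrist_torque': array([-0.04498224, -0.01244272,  0.01581707]), 'grip_width': 0.08554115408605081}
scene {'fx': 485.93139588799835, 'fy': 485.93139588799835, 'cx': 321.058484376336, 'cy': 209.72551109391418, 'xyz': array([1.13672785, 0.77351029, 0.78574057]), 'rotation': array([[-0.79378592,  0.34162476, -0.50318629],
       [ 0.60818418,  0.44043165, -0.66040289],
       [-0.00399081, -0.83024845, -0.55737921]])}
top {'fx': 493.2744362934587, 'fy': 493.2744362934587, 'cx': 325.8070218756758, 'cy': 198.0577769100265, 'xyz': array([0.48612163, 0.04296303, 1.41302768]), 'rotation': array([[ 0.02102054, -0.99594935,  0.08742447],
       [-0.99977399, -0.02121803, -0.00133028],
       [ 0.00317987, -0.08737675, -0.99617026]])}
wrist {'fx': 309.70691628693146, 'fy': 309.70691628693146, 'cx': 319.85805255133045, 'cy': 203.91377547417568, 'xyz': array([0.15579517, 0.5341141 , 0.37368849]), 'rotation': array([[ 4.06422851e-01,  8.73438771e-01,  2.68188700e-01],
       [ 9.13684837e-01, -3.88296598e-01, -1.20024044e-01],
       [-6.96893647e-04,  2.93820463e-01, -9.55860371e-01]])}
```

View pics/scene0.png

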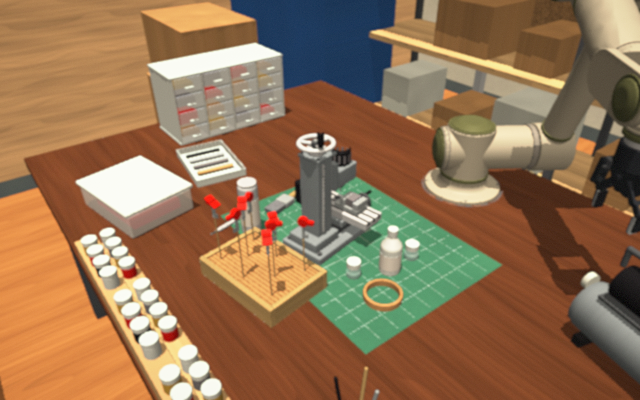

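View pics/top0.png

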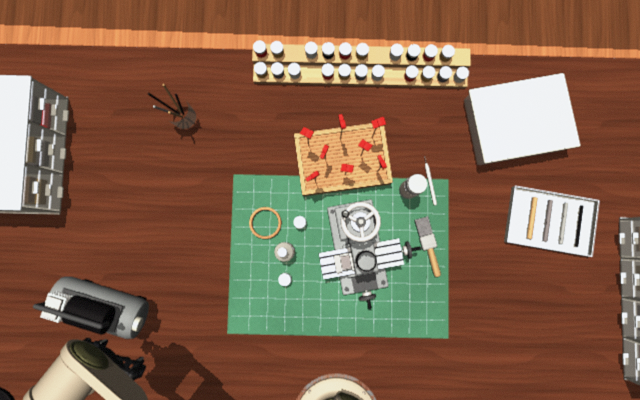

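Run:
```python
import cv2
a=cv2.imread("pics/top0.png")[120:270,230:430]; cv2.imwrite("pics/topc.png",cv2.resize(a,None,fx=4,fy=4,interpolation=cv2.INTER_CUBIC))
a=cv2.imread("pics/scene0.png")[100:250,220:420]; cv2.imwrite("pics/scenec.png",cv2.resize(a,None,fx=4,fy=4,interpolation=cv2.INTER_CUBIC))
```

```text
(no output)
```

View pics/topc.png

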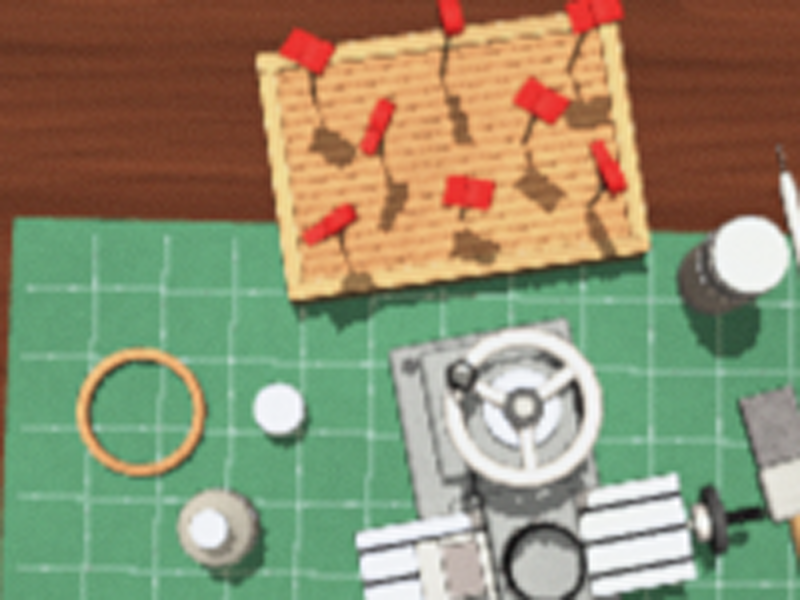

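View pics/scenec.png

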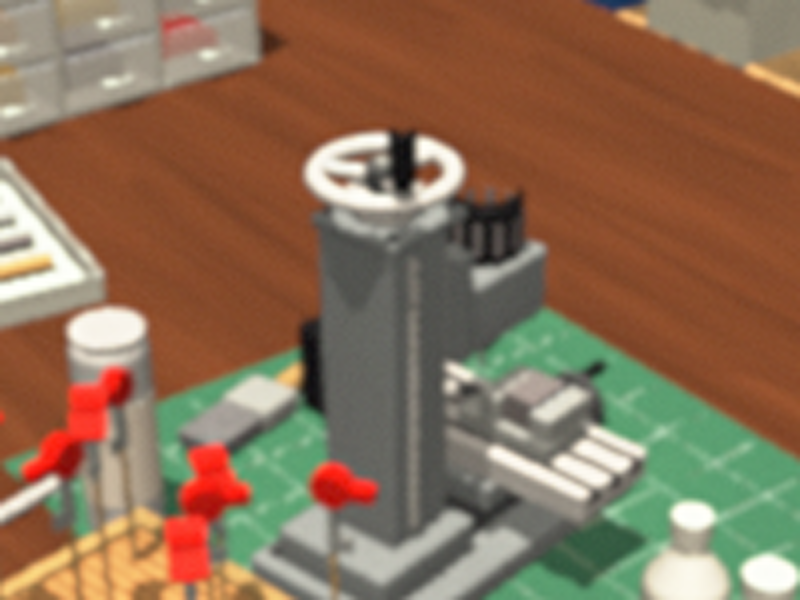

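```bash
cat > h.py <<'E'
import numpy as np
from rig import env, optics
def ray(n,u,v):
    p=optics.camera_params(n); d=p['rotation']@np.array([(u-p['cx'])/p['fx'],(v-p['cy'])/p['fy'],1.]); return np.array(p['xyz']),d
def atz(n,u,v,z):
    o,d=ray(n,u,v); return o+d*(z-o[2])/d[2]
def proj(n,X):
    p=optics.camera_params(n); c=p['rotation'].T@(np.array(X)-p['xyz']); return p['fx']*c[0]/c[2]+p['cx'],p['fy']*c[1]/c[2]+p['cy']
E
python3 - <<'E'
from h import *
import cv2
# refined crops, big
t=cv2.imread('pics/top0.png')[195:250,335:390]; s=cv2.imread('pics/scene0.png')[125:160,290:345]
cv2.imwrite('pics/tc2.png',cv2.resize(t,(550,550),interpolation=cv2.INTER_NEAREST))
cv2.imwrite('pics/sc2.png',cv2.resize(s,None,fx=12,fy=12,interpolation=cv2.INTER_NEAREST))
hub=atz('top',361,221.9,.293); print('hub top',hub, proj('scene',hub))
cr=atz('top',345.25,213.6,.3375); print('crank top',cr,proj('scene',cr),cr-hub,np.hypot(*(cr-hub)[:2]))
h2=atz('scene',220+385/4,100+172/4,.293);print('hub scene',h2)
c2=atz('scene',320.6,133.6,.3375);print('crank scene',c2)
E
```

```text
hub top [ 0.53179477 -0.03955286  0.293     ] (np.float64(315.6860258550318), np.float64(141.9460793734421))
crank top [ 0.54736306 -0.00162393  0.3375    ] (np.float64(320.22921018462836), np.float64(131.39976683705015)) [0.01556829 0.03792892 0.0445    ] 0.04099969262231619
hub scene [ 0.53405773 -0.03439571  0.293     ]
crank scene [0.55353943 0.00777954 0.3375    ]
```

```bash
sleep 1
```

```text
(no output)
```

View pics/tc2.png

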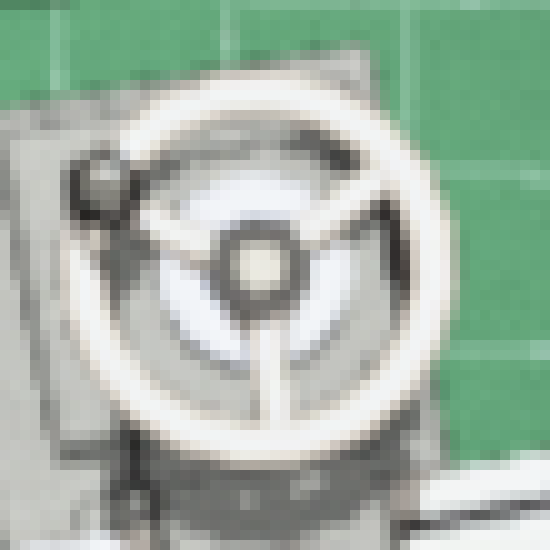

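View pics/sc2.png

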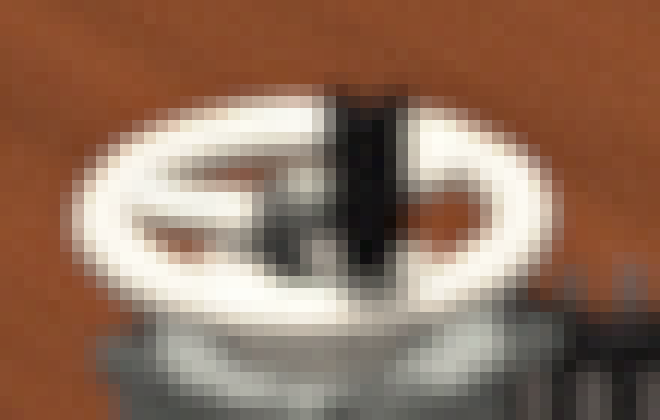

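```bash
python3 -m inch '[[1,[-0.65,-0.6,-0.4],0],[1,[-0.65,-0.6,-0.4],0],[1,[-0.65,-0.6,-0.4],0],[1,[-0.65,-0.6,-0.4],0],[1,[-0.65,-0.6,-0.4],0],[1,[-0.65,-0.6,-0.4],0],[1,[-0.65,-0.6,-0.4],0],[1,[-0.65,-0.6,-0.4],0]]' 40
python3 -m inch '[[1,[0,-0.65,-0.5],0],[1,[0,-0.65,-0.5],0],[1,[0,-0.65,-0.5],0],[1,[0,-0.65,-0.5],0],[1,[0,-0.65,-0.5],0],[1,[0,-0.65,-0.5],0],[1,[0,-0.65,-0.5],0],[1,[0,-0.65,-0.5],0]]'
```

```text
time_s: 0.82
position: [0.3161, 0.3555, 0.5615]
tool_rot: [[-0.0, -0.914, 0.406], [-0.0, 0.406, 0.914], [-1.0, 0.0, -0.0]]
ft_force: [1.4, 0.3, 0.5]
grip_width: -0.0001
time_s: 1.48
position: [0.4101, 0.1824, 0.5606]
tool_rot: [[-0.0, -0.914, 0.406], [-0.0, 0.406, 0.914], [-1.0, 0.0, -0.0]]
ft_force: [-0.1, 0.5, 0.6]
grip_width: 0.0
```

```bash
python3 -m inch '[[1,[0,-0.9,-0.65],0],[1,[0,-0.9,-0.65],0],[1,[0,-0.9,-0.65],0],[1,[0,-0.9,-0.65],0],[1,[0,-0.9,-0.65],0],[1,[0,-0.9,-0.65],0],[1,[0,-0.35,-0.28],0],[1,[0,0,0],0]]'
python3 - <<'E'
from h import *
import cv2
for n,(r,c) in dict(top=(160,260),scene=(60,220)).items():
    im=optics.get_image(n); cv2.imwrite(f"pics/{n}1.png",cv2.resize(im[r:r+150,c:c+200,::-1],None,fx=4,fy=4,interpolation=cv2.INTER_CUBIC))
print(env.observe()['position'],env.observe()['ft_force'])
E
```

```text
time_s: 2.15
position: [0.5178, -0.0034, 0.5595]
tool_rot: [[-0.002, -0.913, 0.409], [0.0, 0.409, 0.913], [-1.0, 0.002, -0.001]]
ft_force: [0.2, 0.3, 0.5]
grip_width: -0.0004
[ 0.51638066 -0.00084111  0.56050264] [-0.0451489   0.53235458  0.04557603]
```

```bash
sleep 1
```

```text
(no output)
```

View pics/scene1.png

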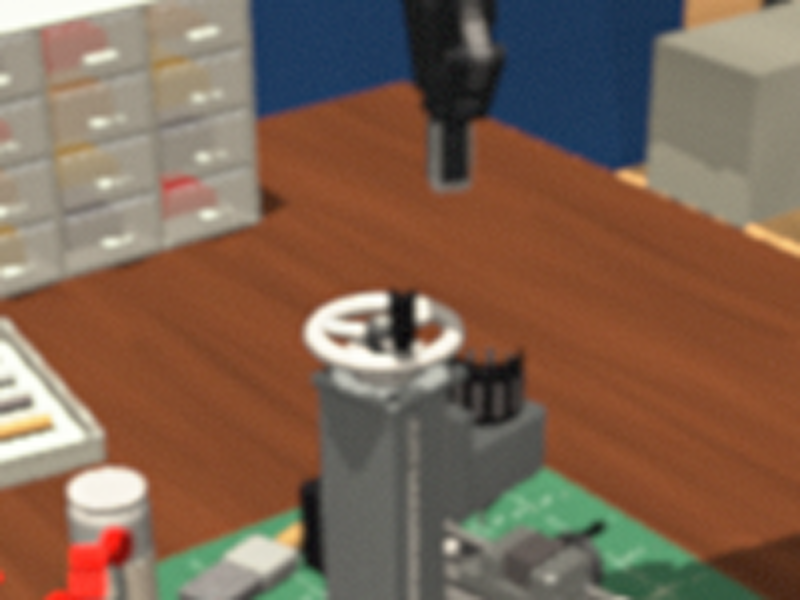

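View pics/top1.png

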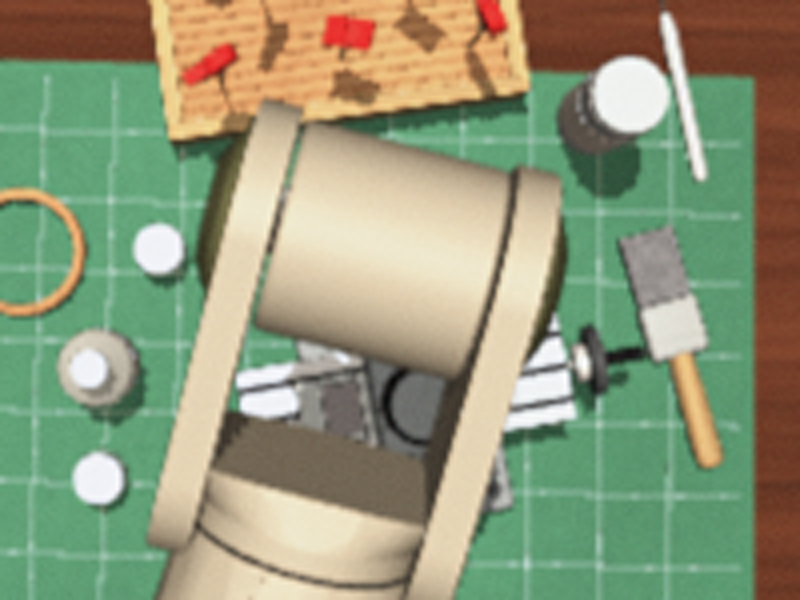

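```bash
python3 -c "
from h import *
print(proj('scene',[.5164,-.0008,.3875]),proj('scene',[.5164,-.0008,.308]))"
python3 -m inch '[[1,[0.4,0,0],0],[1,[0.5,0,0],0],[1,[0.5,0,0],0],[1,[0.5,0,0],0],[1,[0.5,0,0],0],[1,[0.25,0,0],0],[1,[0,0,0],0],[1,[0,0,0],0]]'
python3 - <<'E'
from h import *
import cv2
im=optics.get_image('scene'); cv2.imwrite("pics/s2.png",cv2.resize(im[100:175,270:370,::-1],None,fx=8,fy=8,interpolation=cv2.INTER_CUBIC))
im=optics.get_image('wrist'); cv2.imwrite("pics/w2.png",im[:,:,::-1])
print(env.observe()['position'],env.observe()['ft_force'])
E
```

```text
(np.float64(331.78301724286007), np.float64(106.39560416265395)) (np.float64(331.48841595847813), np.float64(140.0285424833126))
time_s: 2.92
position: [0.5162, -0.0003, 0.4819]
tool_rot: [[0.001, -0.914, 0.405], [-0.0, 0.405, 0.914], [-1.0, -0.001, 0.0]]
ft_force: [-0.2, 0.8, 0.9]
grip_width: -0.0001
[ 0.5163244  -0.00065289  0.48237391] [ 0.49215533 -0.12884979  0.27166805]
```

```bash
sleep 1
```

```text
(no output)
```

View pics/s2.png

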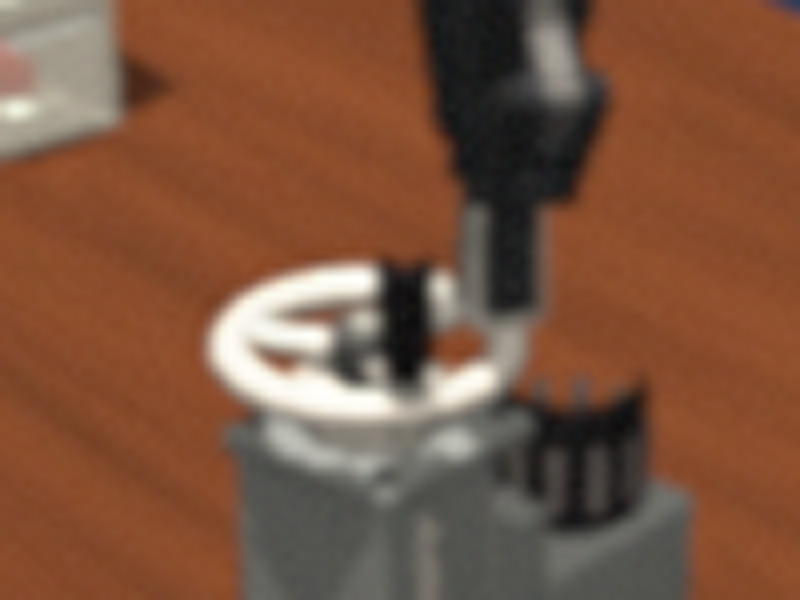

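View pics/w2.png

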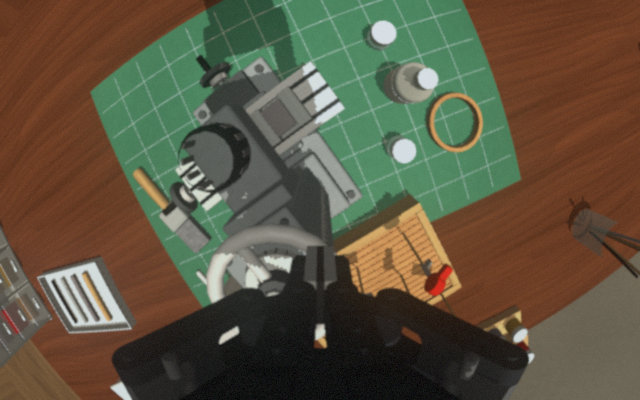

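```bash
python3 -m inch '[[1,[0,-0.1,0.1],0],[1,[0,-0.1,0.1],0],[1,[0,0,0],0],[1,[0,-0.03,0],0],[1,[0,-0.02,0],0],[1,[0,0,0],0],[1,[0,0,0],0],[1,[0,0,0],0]]'
```

```text
time_s: 3.68
position: [0.5257, 0.0013, 0.4812]
tool_rot: [[-0.0, -0.914, 0.406], [-0.0, 0.406, 0.914], [-1.0, 0.0, -0.0]]
ft_force: [0.6, -0.4, 0.0]
grip_width: 0.0001
```

```bash
python3 -m inch '[[1,[0,-0.05,0],0],[1,[0,0,0],0],[1,[0,0,0],0],[1,[0,0,0],0],[1,[0,0,0],0],[1,[0,0,0],0],[1,[0,0,0],0],[1,[0,0,0],0]]'
```

```text
time_s: 4.35
position: [0.5271, 0.0008, 0.4812]
tool_rot: [[-0.0, -0.914, 0.406], [-0.0, 0.406, 0.914], [-1.0, 0.0, -0.0]]
ft_force: [-0.1, 0.3, 0.0]
grip_width: -0.0002
```

```bash
for i in 1; do python3 -m inch '[[1,[0,-0.05,0],0],[1,[0,0,0],0],[1,[0,0,0],0],[1,[0,0,0],0],[1,[0,0,0],0],[1,[0,0,0],0],[1,[0,0,0],0],[1,[0,0,0],0]]' ; done | grep -v rot
```

```text
time_s: 5.02
position: [0.5285, 0.0002, 0.4813]
ft_force: [-1.7, 1.0, 0.7]
grip_width: 0.0006
```

```bash
python3 -m inch '[[1,[0,-0.04,0],0],[1,[0,0,0],0],[1,[0,0,0],0],[1,[0,0,0],0],[1,[0,0,0],0],[1,[0,0,0],0],[1,[0,0,0],0],[1,[0,0,0],0]]'|grep -v rot
```

```text
time_s: 5.68
position: [0.5296, -0.0003, 0.4812]
ft_force: [-3.3, 2.2, 1.3]
grip_width: 0.0001
```

```bash
python3 -m inch '[[1,[0,-0.04,0],0],[1,[0,0,0],0],[1,[0,0,0],0],[1,[0,0,0],0],[1,[0,0,0],0],[1,[0,0,0],0],[1,[0,0,0],0],[1,[0,0,0],0]]'|grep -v rot
```

```text
time_s: 6.35
position: [0.5307, -0.0008, 0.4812]
ft_force: [-2.8, 0.3, 0.6]
grip_width: -0.0004
```

Run:
```python
import numpy as np
hub=np.array([.532,-.0395]);ty=np.array([-.914,.406]);tz=np.array([.406,.914])
p=np.array([.5307,-.0008])-hub; p=np.array([p@ty,p@tz])*1e3; R=np.hypot(*p); f0=np.degrees(np.arctan2(-p[0],p[1])); print(p,R,f0)
pos=lambda f:np.array([-R*np.sin(np.radians(f)),R*np.cos(np.radians(f))])
for k in range(1,49):
    a=pos(f0+7.5*(k-1));b=pos(f0+7.5*k); 
    for lag in np.arange(10,60,.2): # crank free
        t=np.radians(f0+7.5*k+lag); c=np.array([-40*np.sin(t),40*np.cos(t)])
        d=c-b; q=np.clip(d,[-10,-14.5],[10,14.5]); n=d-q
        if np.hypot(*n)>8.8: break
    n/=np.hypot(*n); tan=np.array([-np.cos(t),-np.sin(t)])
    print(k,np.round((b-a)/30,3),np.round(b,1),'lag %.1f ang %.0f'%(lag,np.degrees(np.arccos(n@tan))))
```

```text
[16.9004 34.844 ] 38.726319940836106 -25.874796298474582
1 [-0.156  0.064] [12.2 36.8] lag 28.0 ang 10
2 [-0.163  0.043] [ 7.3 38. ] lag 27.6 ang 17
3 [-0.168  0.021] [ 2.3 38.7] lag 27.8 ang 24
4 [-0.169 -0.001] [-2.8 38.6] lag 28.6 ang 33
5 [-0.167 -0.023] [-7.8 37.9] lag 30.2 ang 42
6 [-0.163 -0.045] [-12.7  36.6] lag 32.8 ang 52
7 [-0.156 -0.066] [-17.4  34.6] lag 37.0 ang 48
8 [-0.146 -0.085] [-21.7  32.1] lag 39.0 ang 31
9 [-0.133 -0.104] [-25.7  28.9] lag 39.2 ang 16
10 [-0.119 -0.12 ] [-29.3  25.3] lag 38.0 ang 1
11 [-0.102 -0.135] [-32.3  21.3] lag 36.4 ang 3
12 [-0.083 -0.147] [-34.8  16.9] lag 35.2 ang 9
13 [-0.064 -0.156] [-36.8  12.2] lag 34.6 ang 16
14 [-0.043 -0.163] [-38.    7.3] lag 34.6 ang 24
15 [-0.021 -0.168] [-38.7   2.3] lag 35.2 ang 32
16 [ 0.001 -0.169] [-38.6  -2.8] lag 36.6 ang 41
17 [ 0.023 -0.167] [-37.9  -7.8] lag 38.8 ang 34
18 [ 0.045 -0.163] [-36.6 -12.7] lag 39.2 ang 19
19 [ 0.066 -0.156] [-34.6 -17.4] lag 38.4 ang 5
20 [ 0.085 -0.146] [-32.1 -21.7] lag 36.4 ang 10
21 [ 0.104 -0.133] [-28.9 -25.7] lag 33.8 ang 15
22 [ 0.12  -0.119] [-25.3 -29.3] lag 
[... 529 characters left out ...]
ang 16
34 [0.119 0.12 ] [ 29.3 -25.3] lag 38.0 ang 1
35 [0.102 0.135] [ 32.3 -21.3] lag 36.4 ang 3
36 [0.083 0.147] [ 34.8 -16.9] lag 35.2 ang 9
37 [0.064 0.156] [ 36.8 -12.2] lag 34.6 ang 16
38 [0.043 0.163] [38.  -7.3] lag 34.6 ang 24
39 [0.021 0.168] [38.7 -2.3] lag 35.2 ang 32
40 [-0.001  0.169] [38.6  2.8] lag 36.6 ang 41
41 [-0.023  0.167] [37.9  7.8] lag 38.8 ang 34
42 [-0.045  0.163] [36.6 12.7] lag 39.2 ang 19
43 [-0.066  0.156] [34.6 17.4] lag 38.4 ang 5
44 [-0.085  0.146] [32.1 21.7] lag 36.4 ang 10
45 [-0.104  0.133] [28.9 25.7] lag 33.8 ang 15
46 [-0.12   0.119] [25.3 29.3] lag 31.6 ang 9
47 [-0.135  0.102] [21.3 32.3] lag 29.8 ang 4
48 [-0.147  0.083] [16.9 34.8] lag 28.6 ang 3
```

```bash
python3 -m inch '[[1,[0,-0.156,0.064],0],[1,[0,-0.163,0.043],0],[1,[0,-0.168,0.021],0],[1,[0,-0.169,-0.001],0],[1,[0,-0.167,-0.023],0],[1,[0,-0.163,-0.045],0],[1,[0,-0.156,-0.066],0],[1,[0,-0.146,-0.085],0]]'
python3 - <<'E'
from h import *
import cv2
im=optics.get_image('scene'); cv2.imwrite("pics/s3.png",cv2.resize(im[100:175,270:370,::-1],None,fx=8,fy=8,interpolation=cv2.INTER_CUBIC))
s=env.observe();print(s['position'],s['ft_force'])
E
```

```text
time_s: 7.02
position: [0.5655, -0.0189, 0.4811]
tool_rot: [[0.0, -0.914, 0.405], [0.001, 0.405, 0.914], [-1.0, 0.0, 0.001]]
ft_force: [-3.1, 4.9, 1.6]
grip_width: 0.0001
[ 0.56579351 -0.0196476   0.48098045] [-3.5345429   3.248763    2.40851626]
```

```bash
sleep 1
```

```text
(no output)
```

View pics/s3.png

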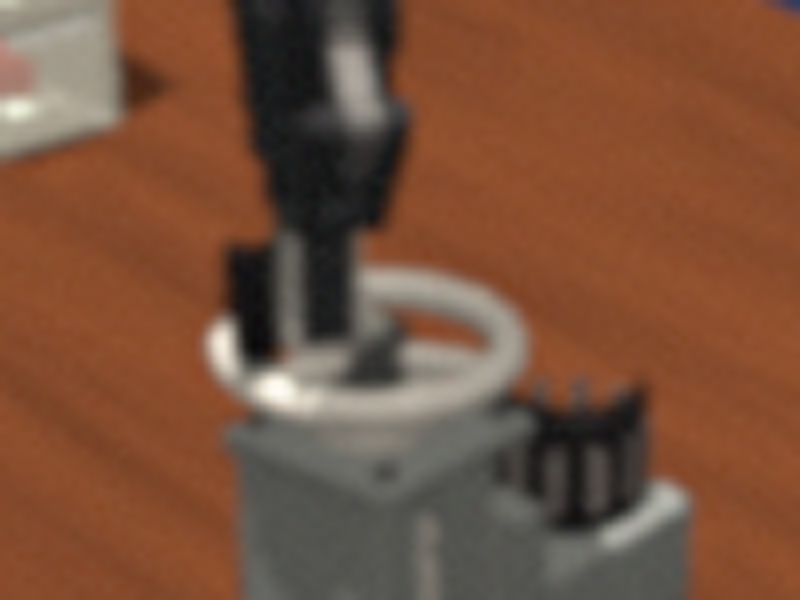

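The handle (crop ≈ (250,300)) is ahead of the fingers and moving round as planned.

```bash
python3 -m inch '[[1,[0,-0.133,-0.104],0],[1,[0,-0.119,-0.12],0],[1,[0,-0.102,-0.135],0],[1,[0,-0.083,-0.147],0],[1,[0,-0.064,-0.156],0],[1,[0,-0.043,-0.163],0],[1,[0,-0.021,-0.168],0],[1,[0,0.001,-0.169],0]]' | grep -v rot
python3 -m inch '[[1,[0,0.023,-0.167],0],[1,[0,0.045,-0.163],0],[1,[0,0.066,-0.156],0],[1,[0,0.085,-0.146],0],[1,[0,0.104,-0.133],0],[1,[0,0.12,-0.119],0],[1,[0,0.135,-0.102],0],[1,[0,0.147,-0.083],0]]' | grep -v rot
python3 - <<'E'
from h import *
import cv2
im=optics.get_image('scene'); cv2.imwrite("pics/s4.png",cv2.resize(im[100:175,270:370,::-1],None,fx=8,fy=8,interpolation=cv2.INTER_CUBIC))
s=env.observe();print(s['position'],s['ft_force'])
E
```

```text
time_s: 7.73
position: [0.5664, -0.0581, 0.4811]
ft_force: [2.2, 5.4, -1.0]
grip_width: -0.0001
time_s: 8.4
position: [0.5328, -0.0787, 0.4813]
ft_force: [4.5, -2.1, -0.4]
grip_width: 0.0001
[ 0.53217241 -0.07848941  0.48145752] [ 3.22621697 -0.77785971 -1.5195426 ]
```

```bash
sleep 1
```

```text
(no output)
```

View pics/s4.png

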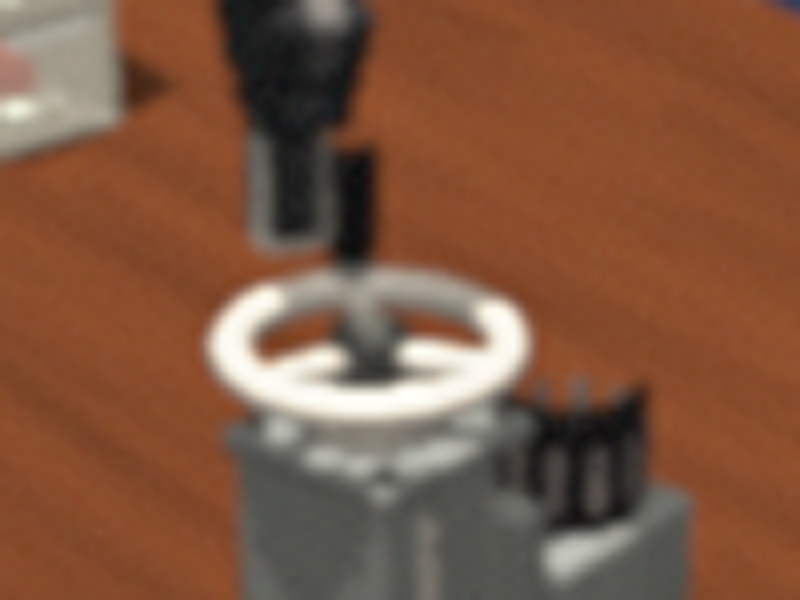

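The handle is at the far side (crop ≈ (352,205)) with the fingers behind it, so it is half way round.

```bash
python3 -m inch '[[1,[0,0.156,-0.064],0],[1,[0,0.163,-0.043],0],[1,[0,0.168,-0.021],0],[1,[0,0.169,0.001],0],[1,[0,0.167,0.023],0],[1,[0,0.163,0.045],0],[1,[0,0.156,0.066],0],[1,[0,0.146,0.085],0]]' | grep -v rot
python3 -m inch '[[1,[0,0.133,0.104],0],[1,[0,0.119,0.12],0],[1,[0,0.102,0.135],0],[1,[0,0.083,0.147],0],[1,[0,0.064,0.156],0],[1,[0,0.043,0.163],0],[1,[0,0.021,0.168],0],[1,[0,-0.001,0.169],0]]' | grep -v rot
python3 - <<'E'
from h import *
import cv2
im=optics.get_image('scene'); cv2.imwrite("pics/s5.png",cv2.resize(im[100:175,270:370,::-1],None,fx=8,fy=8,interpolation=cv2.INTER_CUBIC))
s=env.observe();print(s['position'],s['ft_force'])
E
```

```text
time_s: 9.12
position: [0.4988, -0.0599, 0.4814]
ft_force: [3.9, -4.2, 0.2]
grip_width: 0.0004
time_s: 9.78
position: [0.4979, -0.0208, 0.4812]
ft_force: [-2.2, -5.4, 0.3]
grip_width: -0.0003
[ 0.49811204 -0.02024127  0.48112407] [-2.05711676 -2.22857939 -0.04574437]
```

```bash
sleep 1
```

```text
(no output)
```

View pics/s5.png

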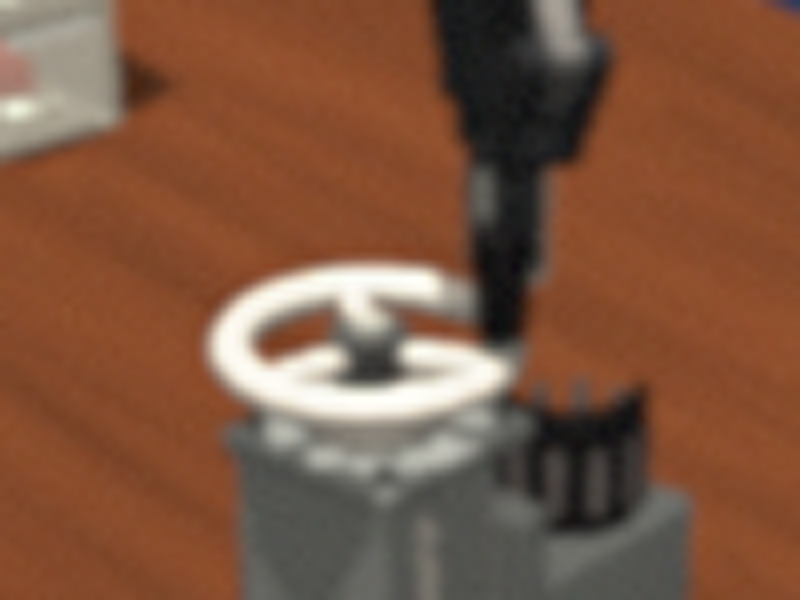

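Now rows 41–47 and a settling row.

```bash
python3 -m inch '[[1,[0,-0.023,0.167],0],[1,[0,-0.045,0.163],0],[1,[0,-0.066,0.156],0],[1,[0,-0.085,0.146],0],[1,[0,-0.104,0.133],0],[1,[0,-0.12,0.119],0],[1,[0,-0.11,0.085],0],[1,[0,0,0],0]]' | grep -v rot
python3 - <<'E'
from h import *
import cv2
im=optics.get_image('scene'); cv2.imwrite("pics/s6.png",cv2.resize(im[100:175,270:370,::-1],None,fx=8,fy=8,interpolation=cv2.INTER_CUBIC))
s=env.observe();p=s['position'];print(p,s['ft_force'])
d=np.array([.5288,.0001])-p[:2];print('units to contact pose y,z',d@[-.914,.406]/.03,d@[.406,.914]/.03)
E
```

```text
time_s: 10.5
position: [0.5255, -0.0012, 0.481]
ft_force: [-1.9, 0.1, 1.0]
grip_width: 0.0003
[ 0.52530942 -0.00130581  0.48105836] [-1.27247158  0.11263794  1.1256304 ]
units to contact pose y,z -0.08732090321942658 0.09006949883089564
```

```bash
sleep 1
```

```text
(no output)
```

View pics/s6.png

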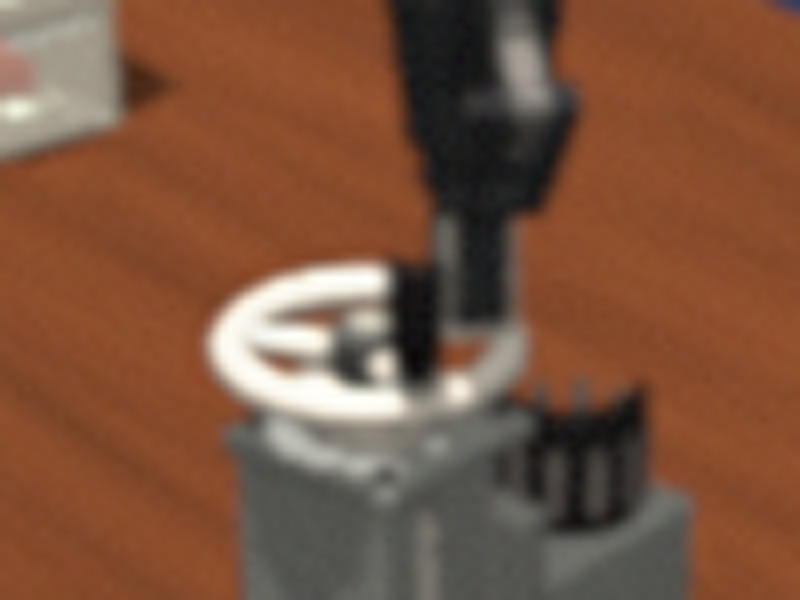

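```bash
python3 -m inch '[[1,[0,-0.03,0.03],0],[1,[0,-0.03,0.03],0],[1,[0,-0.03,0.03],0],[1,[0,0,0],0],[1,[0,0,0],0],[1,[0,0,0],0],[1,[0,0,0],0],[1,[0,0,0],0]]' | grep -v rot
python3 - <<'E'
from h import *
import cv2
im=optics.get_image('scene')
b=cv2.imread('pics/scene0.png')[100:175,270:370]
cv2.imwrite("pics/s7.png",cv2.resize(np.vstack([b[15:60],im[115:160,270:370,::-1]]),None,fx=6,fy=6,interpolation=cv2.INTER_NEAREST))
E
```

```text
time_s: 11.22
position: [0.5283, -0.0001, 0.4812]
ft_force: [-3.2, 0.7, -0.7]
grip_width: 0.0
```

```bash
sleep 1
```

```text
(no output)
```

View pics/s7.png

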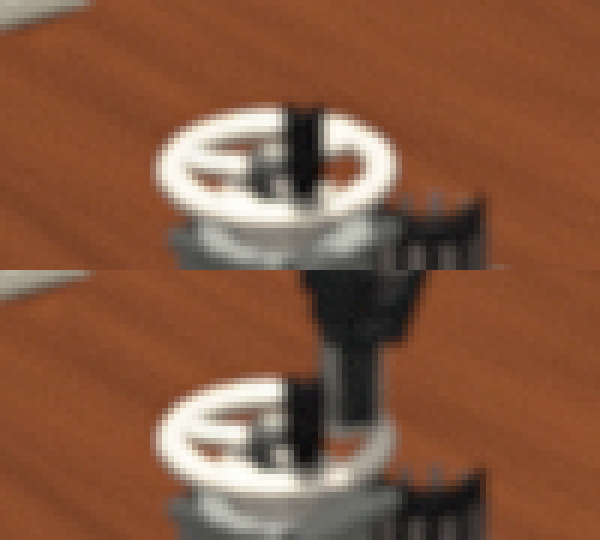

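Handle column matches the start (≈303 in both halves). Backing off and rising clear, then checking from the top camera.

```bash
python3 -m inch '[[1,[0,0.1,0],0],[1,[0,0.3,0],0],[1,[0,0.3,0],0],[1,[-0.3,0,0],0],[1,[-0.7,0,0],0],[1,[-0.8,0,0],0],[1,[-0.8,0,0],0],[1,[-0.5,0,0.3],0]]' | grep -v rot
python3 -m inch '[[1,[0,0.5,0.4],0],[1,[0,0.8,0.6],0],[1,[0,0.8,0.6],0],[1,[0,0.8,0.6],0],[1,[0,0.8,0.6],0],[1,[0,0.8,0.6],0],[1,[0,0.8,0.6],0],[1,[0,0.8,0.6],0]]' | grep -v rot
python3 -m inch '[[1,[0,0.8,0.6],0],[1,[0,0.8,0.6],0],[1,[0,0.8,0.6],0],[1,[0,0.5,0.4],0],[1,[0,0,0],0],[1,[0,0,0],0],[1,[0,0,0],0],[1,[0,0,0],0]]' | grep -v rot
python3 - <<'E'
from h import *
import cv2
im=optics.get_image('top')[:,:,::-1]; a=cv2.imread('pics/top0.png')
s=optics.get_image('scene')[:,:,::-1]; b=cv2.imread('pics/scene0.png')
f=lambda x,r,c,h,w,k:cv2.resize(x[r:r+h,c:c+w],None,fx=k,fy=k,interpolation=cv2.INTER_NEAREST)
cv2.imwrite('pics/cmp1.png',np.vstack([np.hstack([f(a,195,335,45,55,7),f(im,195,335,45,55,7)]),np.hstack([f(b,125,290,35,55,7),f(s,125,290,35,55,7)])]))
cv2.imwrite('pics/top9.png',im)
E
```

```text
time_s: 11.93
position: [0.5117, 0.0163, 0.5778]
ft_force: [-0.1, -0.6, 0.5]
grip_width: -0.0
time_s: 12.6
position: [0.4001, 0.2181, 0.5753]
ft_force: [0.4, -0.2, 0.5]
grip_width: 0.0002
time_s: 13.27
position: [0.3492, 0.3119, 0.5745]
ft_force: [-0.1, -0.6, -0.3]
grip_width: 0.0003
```

```bash
sleep 1
```

```text
(no output)
```

View pics/cmp1.png

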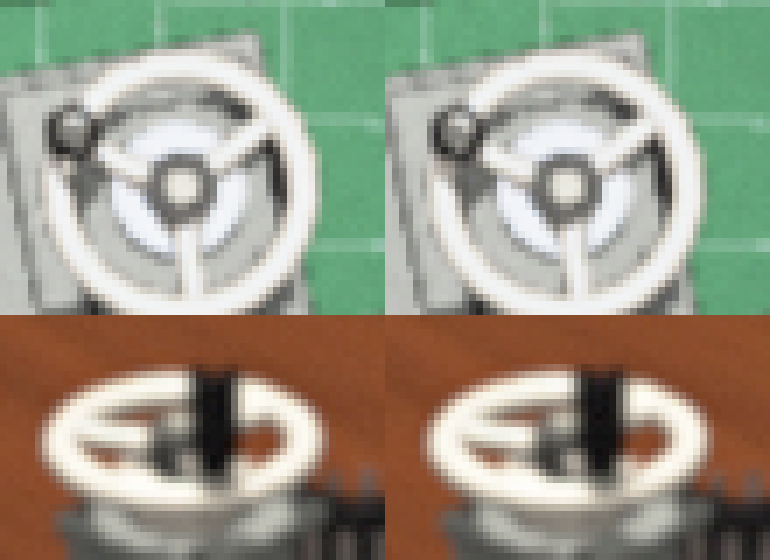

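View pics/top9.png

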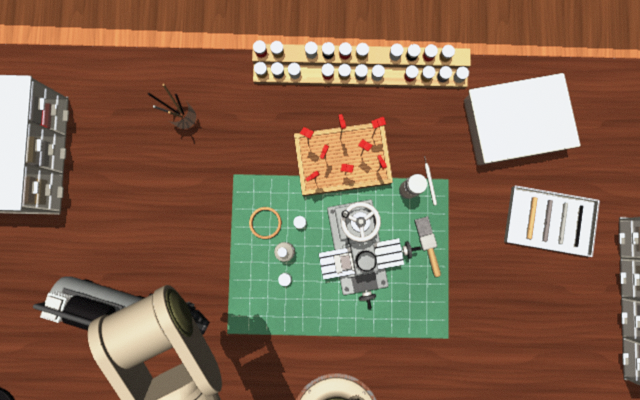

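The before and after pictures match: the crank, spokes and feed wheels look the same and nothing on the bench has moved.

```bash
python3 -c "
from rig import env
print(env.observe()['qvel'].round(2)); print(env.close_job())"
```

```text
[ 0.15  0.01  0.04 -0.08 -0.09  0.12]
the job is handed in; nothing more can be done
None
```

I pushed the crank handle clockwise through one full turn with the outside of the closed fingers, without pinching it. I then backed the fingers off, lifted clear and handed the job in at about 13 s.

- **During the turn:** the wrist force stayed at about 4–6 N. Pictures on the way round showed the handle ahead of the fingers, including on the far side at half a turn.
- **End position:** in the before and after pictures from the top and scene cameras, the handle and spokes line up to within a pixel, about 2 mm.
- **Everything else:** the top picture shows the feed wheels and all the loose things where they were. The final wrist force was near zero, so the robot was touching nothing.
- **Not measured:** I had no direct reading of the wheel angles, so those rest on the pictures. No check failed or disagreed.

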